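# Shut and lock the radio's service panel

## Task

The service panel on top of the wooden radio cabinet stands ajar: press it fully shut, then set a fingertip in the slot of the round fastener on it and turn it clockwise a quarter turn to its stop, so that the slot runs crosswise and the panel is locked, and move clear. Use only fingertips, grasp nothing, do not raise the panel any further, and leave the parts and tools standing around where they are.

Things in the scene. Friction and masses are not known exactly. Their poses are not given: they have to be found in the camera images.
- cabinet: Wooden radio cabinet lying on its front, 250 (x) by 310 (y) by 90 mm (z), fixed. Origin: centre of its underside; x points to its rear, y to its left, z up. Its top face is 90 mm up; the service opening in it (x -103 to +103, y -97 to +97 mm) is covered by the hinged panel; flat wooden borders remain at the left and right.
- panel (a joint): Opening angle of the wooden service panel, rad: 0 fully shut (upper face level with the cabinet's top), positive = front edge raised; 0.12 to 0.32 at the start. Hinge along the cabinet's y at x = +102 mm, z = 90 mm; 200 mm from hinge to front edge, 190 mm wide, 8 mm thick. Friction holds it where it is left; some 2 to 5 N down near the front edge moves it shut.
- panel_front (a point): Middle of the panel's front edge, on its upper face (x = -100 mm, y = 0, z = 90 mm in the cabinet frame when shut).
- fastener (a joint): Turn of the quarter-turn fastener, rad, growing clockwise seen from above. 0: slot runs front to rear (cabinet's x); 1.57: crosswise (cabinet's y), a tongue below is under the front wall and locks the panel; hard stop at 1.6. Starts at 0 to 0.35; 0.15 N m of friction holds it. The tongue gets under the wall only with the panel fully shut.
- slot: Slot across the fastener, given by its two upright side walls: 30 mm wide, 96 mm long, 16 mm deep. Origin: on the fastener's axis, at the slot's floor; x runs along the slot, z up out of the panel. Panel shut, the origin lies at x = -26 mm, y = 0, z = 94 mm in the cabinet frame.
- ring_top (a point): Centre of the fixed steel ring around the fastener, level with its top. Ring: 99 mm inside, 117 mm outside diameter, 20 mm high above the panel. The fastener within is a metal disc 96 mm across with a dark slot, its top level with the ring's, so it is turned only from within the slot. 36 mm of bare panel remain left and right of the ring.
- tray: Fixed wooden tray lined with cork, 260 by 190 by 30 mm, right (-y) of the cabinet; origin: centre of its underside.
- hook_rack: Fixed steel rack 220 mm tall on a 100 by 200 mm foot, with two pliers hanging from its hooks, left (+y) of the cabinet; origin: centre of its underside.
- pot: Tone-control potentiometer standing shaft up on the left (+y) border of the cabinet top: black can 28 mm across, 40 mm tall with its shaft. Origin: middle of its underside. Bystander, loose: not to be moved.
- knob: Single black dial knob, 36 mm across, 21 mm tall, standing on the right (-y) border of the cabinet top, towards the rear. Origin: middle of its underside. Bystander, loose: not to be moved.
- knob_set: Tall stack of three black dial knobs, 48 mm across, 100 mm tall, in the tray. Origin: middle of its underside. Bystander, loose: not to be moved.
- valve: Glass tuning-eye valve with a brass rim, 34 mm across, 94 mm tall, upright in the tray. Origin: middle of its underside. Bystander, loose: not to be moved.
- tin: Plain steel tin, 48 mm across, 50 mm tall, in the tray. Origin: middle of its underside. Bystander, loose: not to be moved.
- screwdriver: Screwdriver 150 mm long lying on the tiles left of the cabinet. Origin: underside, below its middle. Bystander, loose: not to be moved.

How it is judged:
On the way, in this order (a step that is already met when the one before it is completed fails the run):
1. the panel is pressed shut (under 0.02 rad) while the fastener is still unlocked (under 0.7 rad) (value of joint panel below 0.02 rad and value of joint fastener below 0.7 rad), for 0.1 s.
2. the fastener passes 0.75 to 1.4 rad, pushed by a finger on the side walls within the slot, the panel shut (value of joint panel below 0.03 rad and value of joint fastener between 0.75 and 1.4 rad and contact force between the fingers and slot above 0.5 N), for 0.04 s.
At the end, for the whole second after the job is handed in: The panel is shut (within 0.025 rad), the fastener is turned past 1.4 rad (slot crosswise within 10 degrees, tongue under the front wall), and the parts around still stand upright (value of joint panel below 0.025 rad and value of joint fastener above 1.4 rad and angle between each of pot, knob, knob_set, valve, tin's own z axis and vertical below 0.2 rad); the robot touches nothing.
It fails at once if the panel is raised beyond 0.42 rad (value of joint panel above 0.42 rad).
It fails at once if one of the loose parts or tools around is moved more than 15 mm or lifted (distance of any of pot, knob, knob_set, valve, tin, screwdriver from where it was at the start of the episode above 0.015 m).
It also fails if it takes over 51 s, if anything falls off the work surface, if the arm or the gripper's body presses on something with over 40 N, if the wrist force passes 120 N, or if a joint passes its speed limit or range.

## Robot

A 6-joint arm with a two-finger parallel gripper is mounted at the origin on the work surface. World frame = base frame: x ahead of the robot, y to its left, z up, the work surface at z = 0. Lengths are in m, angles in rad, forces in N, time in s.
With the tool pointing down it reaches from about 0.3 to 0.775 m from the base axis. Payload 14.6 kg.
Tool frame: the origin (TCP) lies at the centre of the arm's flange, where the gripper is bolted on; the fingertips stand 199 mm ahead of it and the grasp point (between the pads) lies 180 mm ahead of it; z points along the fingers, y is the direction in which the jaws open and shut (so a half turn about z gives the same grasp; the last joint's range is limited). The gripper opens to 94 mm and grips with 3 to 60 N. Pads are 16 mm wide; open, the fingers measure 119 mm over their backs; the gripper's body (75 mm by 177 mm) begins 78 mm behind the grasp point.
Start: joints at [1.211, 0.3, 1.521, -0, 1.321, -0.067], TCP at [0.159, 0.527, 0.405] pointing down, gripper open.
Joint ranges: [-3.03, 3.03], [-0.79, 2.21], [0.23, 2.52], [-1.04, 4.18], [0, 3.07], [-2.55, 2.55]. Speed limits (rad/s): [2.22, 2.22, 2.57, 3.14, 3.14, 3.14].

## Interface

Orientations are given as a rotation vector (axis times angle).
In Python, from workcell import status, eyes, job gives the robot as it stands.
- The arm moves only by the shell command python3 -m handwheel 'ROWS'. ROWS is JSON, a list that holds one entry, the list of rows, each a list of 7 numbers: the shift along the tool's x, y, z as a fraction of full scale, then the turn, a rotation vector about the tool's x, y, z as a fraction of full scale, then the opening in per cent of the stroke, from 0 (shut) to 100 (fully open). In form: [[[tx, ty, tz, rx, ry, rz, jaw], ...]]. A call has 1 to 5 rows; each row is the pose to reach, as a shift and turn from the pose commanded when the call began, along the tool's axes at that moment; what a row does not reach only later rows make up. Full scale, the value 1, is 0.75 m for a shift and 90 degrees for a turn. A row lasts 1/10 s, in which the tool goes at most 50 mm and 8.59 degrees, less where a joint would pass 70% of its speed; a pose out of reach is approached as far as the arm can. A call with a number of a shift or a turn outside -1 to 1 is refused whole. A call with a gripper value outside its range is refused whole. The fingers move at their own pace and stop on an object; the grip force is fixed at half the most. Time passes only in rows, so rows that repeat a pose let the fingers close. It gives the time, the measured TCP pose, the force and the opening at its end, in the units of the state.
- status.sense(): the state, without advancing time (a new reading comes with each control period).
- eyes.camera(name): name is "scene" or "top" or "wrist"; returns (picture, depth): 480x640x3 uint8, red, green, blue; 480x640 float32, m along the optical axis (not along the pixel's ray), 0 where there is no reading.
- eyes.calibration(name): a dict with "K" (3x3 intrinsics, pixels), "R" (3x3) and "t" (3): a world point X has camera coordinates R X + t; the wrist camera has in their place "hand_eye" (4x4, takes a point from camera to tool coordinates, whose origin is the TCP and whose axes are the flange's). Camera axes: x right, y down, z forward; pixel columns grow to the right and rows downward; lengths in m; the calibration is good to about 2 mm. A picture is of the moment at which its call begins: read the wrist's pose just before it. calibration takes no time and is no camera call.
- job.close_job(): hands the job in, once; it reports no verdict.
The state is a dict: "t": time; "joint_positions": joint angles; "joint_vel": joint speeds; "joint_torque": joint torques, N m; "position": TCP position; "tool_rot": TCP orientation; "force": force on the tool from outside, world axes, zero at the start; "torque": the same for the moment, N m; "width": finger opening in m.
Only numpy, scipy, OpenCV 4.12 (cv2) and the standard library are available. Lean on these libraries where they do the work, as an engineer would, in place of code of your own. Each camera call takes 0.05 s, during which the arm holds its last target.

## Working session

There is one attempt and no reset: what is moved stays moved. The work goes in short steps, Python scripts to look and compute and a shell command to move; the robot and the scene stay as the last step left them, time stands still between calls to the robot, and variables do not carry over. Pictures are saved under pics/ and viewed, and the job is handed in when it is done.

```bash
ls; mkdir -p pics
python3 - <<'E'
from workcell import status, eyes
import cv2, numpy as np
print(status.sense())
for n in ["scene","top","wrist"]:
    s=status.sense()
    p,d=eyes.camera(n)
    cv2.imwrite(f"pics/{n}0.png",p[:,:,::-1]); np.save(f"pics/{n}0.npy",d)
    c=eyes.calibration(n); print(n,{k:np.round(v,4).tolist() for k,v in c.items()}); 
    print(s["position"],s["tool_rot"])
E
```

```text
pics
{'t': 0.0, 'joint_positions': array([ 1.21140129e+00,  3.00489813e-01,  1.52156845e+00, -3.95377123e-06,
        1.32068307e+00, -6.65979149e-02]), 'joint_vel': array([ 1.24820067e-03,  1.23359944e-05, -1.52576787e-03,  8.94139711e-04,
       -5.84047197e-04,  6.85160271e-05]), 'joint_torque': array([ 1.85030731e-03, -5.31810451e+01, -3.52742565e+01,  7.09202746e-02,
        2.43278418e-02, -1.22214001e-04]), 'position': array([0.15874034, 0.52656782, 0.40408127]), 'tool_rot': array([-4.58247037e-01, -3.10774980e+00,  1.76471903e-03]), 'force': array([-0.16325126, -0.60004725, -0.06347086]), 'torque': array([ 0.03283929,  0.00269299, -0.01646867]), 'width': 0.09400234272032652}
scene {'K': [[596.1189, 0.0, 326.5677], [0.0, 596.1189, 238.2307], [0.0, 0.0, 1.0]], 'R': [[-0.1972, 0.9803, 0.0132], [0.7225, 0.1544, -0.6739], [-0.6627, -0.1234, -0.7387]], 't': [0.1049, -0.3099, 1.778]}
[0.15874034 0.52656782 0.40408127] [-4.58247037e-01 -3.10774980e+00  1.76471903e-03]
top {'K': [[468.5986, 0.0, 315.3593], [0.0, 468.5986, 243.569], [0.0, 0.0, 1.0]], 'R': [[-0.0204, -0.9998, -0.0049], [-0.9888, 0.0209, -0.1477], [0.1478, 0.0018, -0.989]], 't': [0.0156, 0.5216, 1.0986]}
[0.15874084 0.52655511 0.40409643] [-4.58272241e-01 -3.10774005e+00  1.79676526e-03]
wrist {'K': [[418.7519, 0.0, 320.2192], [0.0, 418.7519, 238.3939], [0.0, 0.0, 1.0]], 'hand_eye': [[0.0001, -0.9709, -0.2396, 0.0692], [1.0, 0.0003, -0.0006, -0.0003], [0.0007, -0.2396, 0.9709, 0.0201], [0.0, 0.0, 0.0, 1.0]]}
[0.15872961 0.52656957 0.40414997] [-4.58226397e-01 -3.10776373e+00  1.59242129e-03]
```

View pics/scene0.png

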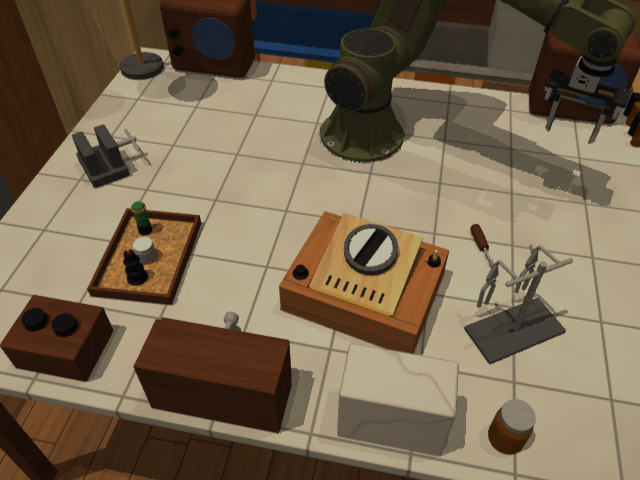

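View pics/top0.png

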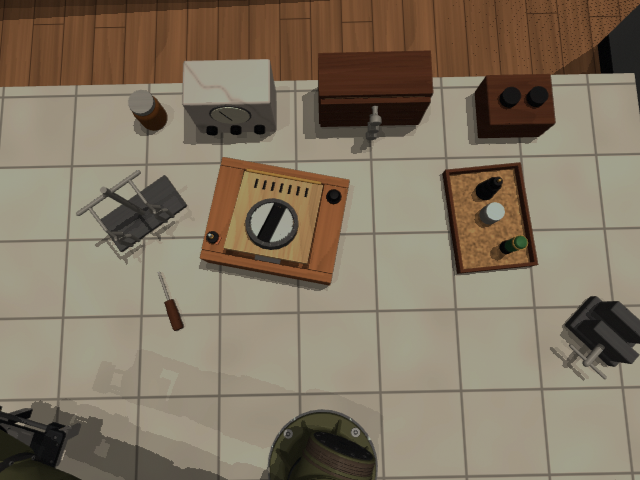

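View pics/wrist0.png

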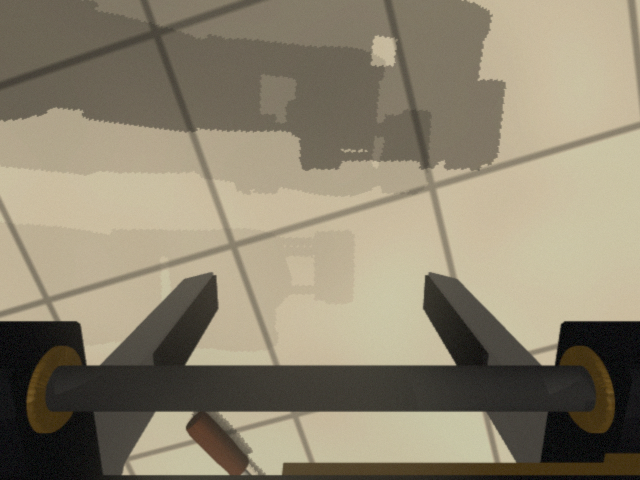

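The cabinet is centred near top pixel (275,220), its front facing the robot. The panel's front edge is raised towards the robot. The fastener is at (272,222), the pot at (212,237) and the knob at (334,196). Next I'll turn these pixels into positions.

```bash
cat > h.py <<'E'
import numpy as np, cv2
from workcell import status, eyes
from scipy.spatial.transform import Rotation as Rn
def cloud(name,d,pose=None):
    c=eyes.calibration(name); K=np.array(c["K"])
    v,u=np.indices(d.shape)
    P=np.stack([(u-K[0,2])/K[0,0]*d,(v-K[1,2])/K[1,1]*d,d],-1)
    if name=="wrist":
        H=np.array(c["hand_eye"]); P=P@H[:3,:3].T+H[:3,3]
        return P@Rn.from_rotvec(pose[1]).as_matrix().T+pose[0]
    return (P-np.array(c["t"]))@np.array(c["R"])
E
python3 - <<'E'
from h import *
for n,pts in [("top",dict(rl=(223,159),rr=(347,181),fr=(329,282),fl=(203,259),pan_rl=(246,172),pan_rr=(322,182),pan_fr=(308,262),pan_fl=(226,249),ringc=(272,222),discw=(258,215),discw2=(284,230),pot=(212,237),knob=(334,196),)),
 ("scene",dict(pot=(434,261),knob=(301,272),fl=(447,247),rl=(417,347),rr=(283,287),fr=(335,215),pan_fl=(421,238),pan_fr=(344,216),pan_rl=(402,310),pan_rr=(312,279),discw=(352,245),discw2=(388,250)))]:
    d=np.load(f"pics/{n}0.npy"); P=cloud(n,d)
    for k,(u,v) in pts.items(): print(n,k,P[v,u].round(4))
# top-surface border
P=cloud("top",np.load("pics/top0.npy"))
m=(P[...,2]>0.085)&(P[...,2]<0.094)&(P[...,0]>.35)&(P[...,0]<.75)&(abs(P[...,1]-.1)<.22)
q=P[m]; print(len(q))
r=cv2.minAreaRect((q[:,:2]*1000).astype(np.float32)); print(r, cv2.boxPoints(r))
E
```

```text
top rl [0.7231 0.2209 0.0883]
top rr [ 0.6626 -0.0733  0.0878]
top fr [ 0.4249 -0.0249  0.0847]
top fl [0.4846 0.2666 0.0818]
top pan_rl [0.6894 0.1657 0.0896]
top pan_rr [ 0.6614 -0.0141  0.0881]
top pan_fr [0.4805 0.024  0.0084]
top pan_fl [0.506  0.212  0.0883]
top ringc [0.5614 0.102  0.1188]
top discw [0.5749 0.1318 0.1345]
top discw2 [0.5383 0.0734 0.1415]
top pot [0.5309 0.2395 0.1121]
top knob [ 0.621  -0.0406  0.111 ]
scene pot [0.5433 0.242  0.1038]
scene knob [ 0.639  -0.0359  0.1096]
scene fl [ 3.993e-01  2.782e-01 -2.000e-04]
scene rl [ 7.029e-01  2.330e-01 -4.000e-04]
scene rr [ 0.6703 -0.0686  0.0881]
scene fr [4.38e-01 3.00e-04 9.19e-02]
scene pan_fl [0.5092 0.2063 0.1341]
scene pan_fr [0.4724 0.027  0.1285]
scene pan_rl [0.6808 0.1881 0.0925]
scene pan_rr [ 0.6396 -0.0117  0.0927]
scene discw [0.5572 0.0601 0.1293]
scene discw2 [0.565  0.1396 0.1404]
6656
((576.8583374023438, 97.79015350341797), (310.27459716796875, 250.42041015625), 78.17549133300781) [[422.5152   -28.39769 ]
 [667.62164  -79.712524]
 [731.2015   223.978   ]
 [486.09503  275.29285 ]]
```

```bash
cat >> h.py <<'E'
C=np.array([.5769,.0978]); YAW=np.deg2rad(-11.82)
EX=np.array([np.cos(YAW),np.sin(YAW)]); EY=np.array([-EX[1],EX[0]])
def cab2w(x,y): return C+x*EX+y*EY
def w2cab(P): return np.stack([(P[...,:2]-C)@EX,(P[...,:2]-C)@EY,P[...,2]],-1)
def rows(p,yaw,jy=None,tilt=None):
    "rows for target TCP p, tool down with tool-y at yaw"
    s=status.sense(); R=Rn.from_rotvec(s["tool_rot"])
    y=np.array([np.cos(yaw),np.sin(yaw),0]); z=np.array([0,0,-1.]); T=Rn.from_matrix(np.stack([np.cross(y,z),y,z],1))
    d=R.inv().apply(np.array(p)-s["position"])/.75; r=(R.inv()*T).as_rotvec()/(np.pi/2)
    print("t",s["t"],"rows",d.round(4),r.round(4)); return d,r
def slotang(img,P,lo=.1,rad=.046):
    q=w2cab(P); g=img.max(-1).astype(int)
    return q,g
E
python3 - <<'E'
from h import *
for n in ["top","scene"]:
    im=cv2.imread(f"pics/{n}0.png"); P=cloud(n,np.load(f"pics/{n}0.npy")); q=w2cab(P)
    # panel plane: bare panel zones right/left of ring
    m=(abs(q[...,0]+0)<.09)&(abs(abs(q[...,1])-.08)<.01)&(q[...,2]>.085)&(q[...,2]<.17)
    a=q[m]; A=np.c_[a[:,0],a[:,1],np.ones(len(a))]; co=np.linalg.lstsq(A,a[:,2],rcond=None)[0]
    print(n,m.sum(),"plane",co,"angle",np.arctan(-co[0]),"res",np.std(A@co-a[:,2]))
    th=np.arctan(-co[0])
    # ring points -> panel frame (hinge x=.102,z=.09)
    dx=q[...,0]-.102; dz=q[...,2]-.09
    s=dx*np.cos(th)-dz*np.sin(th); h=dx*np.sin(th)+dz*np.cos(th); px=s+.102
    r=np.hypot(px+.026,q[...,1])
    dark=(im.max(-1)<60)&(r<.045)&(h>-.01)&(h<.04)
    b=np.c_[px[dark]+.026,q[...,1][dark]]
    w,v=np.linalg.eigh(np.cov(b.T)); ax=v[:,1]; ax=ax*np.sign(ax[0])
    print("dark",dark.sum(),b.mean(0),"slot clockwise",-np.arctan2(ax[1],ax[0]),np.sqrt(w), "h",np.median(h[dark]))
    m=(abs(r-.054)<.003)&(h>.01)&(h<.03); c,rr=cv2.minEnclosingCircle((np.c_[px[m],q[...,1][m]]*1000).astype(np.float32)); print("ring",c,rr,np.median(h[m]))
    for k,z0 in [("pot",(-.0,.125)),("knob",(.08,-.125))]:
        mm=(np.hypot(q[...,0]-z0[0],q[...,1]-z0[1])<.06)&(q[...,2]>.1)&(abs(q[...,1])>.099); print(k,q[mm].mean(0),q[mm].max(0))
P=cloud("top",np.load("pics/top0.npy")); q=w2cab(P); m=(P[...,2]>.04)&(q[...,1]>.17)&(P[...,1]<.5)&(P[...,0]>.4)&(P[...,0]<.75); print("rack",P[m].min(0),P[m].max(0))
print(rows([.52,.10,.48],-.45))
E
```

```text
top 1276 plane [-2.30182233e-01 -1.10287757e-04  1.12598808e-01] angle 0.2262414584087727 res 0.0018603945934663902
dark 462 [0.00014818 0.00344364] slot clockwise 0.22248442466861906 [0.00814594 0.02540815] h 0.003608022933485942
ring (-26.0596866607666, 0.01819564960896969) 56.92070770263672 0.019198764818050353
pot [-0.05885384  0.1309101   0.10428261] [-0.05862261  0.13200264  0.10443095]
knob [ 0.07405623 -0.12532565  0.10865258] [ 0.08645479 -0.11369151  0.11553267]
scene 1379 plane [-0.22858034 -0.00078926  0.11295978] angle 0.22471963514920903 res 0.0023509555187125066
dark 468 [-0.00059152 -0.0044874 ] slot clockwise 0.21895098684112832 [0.00788572 0.02549142] h 0.0037947303117042957
ring (-25.959665298461914, -0.1317518949508667) 56.88097381591797 0.01931078883544444
pot [-0.05569912  0.13220832  0.10402197] [-0.05109009  0.14055463  0.10769295]
knob [ 0.08178272 -0.12320193  0.10722537] [ 0.09243336 -0.10609669  0.11423694]
rack [0.51595207 0.3445437  0.04059769] [0.66296178 0.49942088 0.23170572]
t 0.15 rows [-0.6253 -0.4056 -0.1007] [-4.0e-04  4.0e-04  1.1e+00]
(array([-0.62531601, -0.40558491, -0.10071545]), array([-4.39683584e-04,  4.37951586e-04,  1.10004714e+00]))
```

The two views agree. The panel is at 0.225 rad, the slot is 0.22 rad clockwise, and the ring is centred where the cabinet fit predicts. I'll move over the cabinet, raising first.

```bash
python3 -m handwheel '[[[0,0,-0.1,0,0,0.1,0],[-0.05,-0.03,-0.1,0,0,0.2,0],[-0.62,-0.4,-0.1,0,0,0.98,0],[-0.62,-0.4,-0.1,0,0,0.98,0],[-0.62,-0.4,-0.1,0,0,0.98,0]]]'; python3 -c "
from h import *
rows([.52,.10,.48],-.426)"
```

```text
t: 0.65
position: [0.2855, 0.3783, 0.4795]
tool_rot: [1.572, 2.72, 0.0]
force: [0.5, 0.8, -0.2]
width: 0.0576
t 0.65 rows [-0.4776  0.0858 -0.0007] [ 0.     -0.      0.6038]
```

```bash
python3 -m handwheel '[[[-0.477,0.086,0,0,0,0.6,0],[-0.477,0.086,0,0,0,0.6,0],[-0.477,0.086,0,0,0,0.6,0],[-0.477,0.086,0,0,0,0.6,0],[-0.477,0.086,0,0,0,0.6,0]]]'; python3 -c "
from h import *
rows([.52,.10,.48],-.426)"
```

```text
t: 1.15
position: [0.448, 0.1879, 0.4796]
tool_rot: [2.46, 1.954, 0.0]
force: [0.8, -0.1, 0.3]
width: 0.0172
t 1.15 rows [-0.0924  0.12   -0.0006] [ 1.000e-04 -1.000e-04  1.259e-01]
```

```bash
python3 -c "
from h import *
rows([*cab2w(-.082,-.068),.400],-.426)"
```

```text
t 1.15 rows [-0.1711  0.0873  0.1061] [ 1.000e-04 -1.000e-04  1.259e-01]
```

```bash
python3 -m handwheel '[[[-0.171,0.087,0.106,0,0,0.126,0],[-0.171,0.087,0.106,0,0,0.126,0],[-0.171,0.087,0.106,0,0,0.126,0],[-0.171,0.087,0.106,0,0,0.126,0],[-0.171,0.087,0.106,0,0,0.126,0]]]'
python3 - <<'E'
from h import *
rows([*cab2w(-.082,-.068),.400],-.426)
s=status.sense(); print(w2cab(s["position"]),s["joint_positions"],s["width"])
p,d=eyes.camera("wrist"); cv2.imwrite("pics/w1.png",p[:,:,::-1]); np.save("pics/w1.npy",d)
E
```

```text
t: 1.65
position: [0.4827, 0.0491, 0.3991]
tool_rot: [-2.637, -1.706, 0.003]
force: [-0.1, 1.1, 0.6]
width: 0.0004
t 1.65 rows [-0.0014  0.0006 -0.0012] [-0.0012  0.0005  0.0023]
[-0.08220518 -0.06690945  0.39909268] [2.59561112e-02 1.60491132e-01 1.70574184e+00 4.42307903e-05
 1.27741679e+00 4.48370451e-01] 0.00038025222867159097
```

View pics/w1.png

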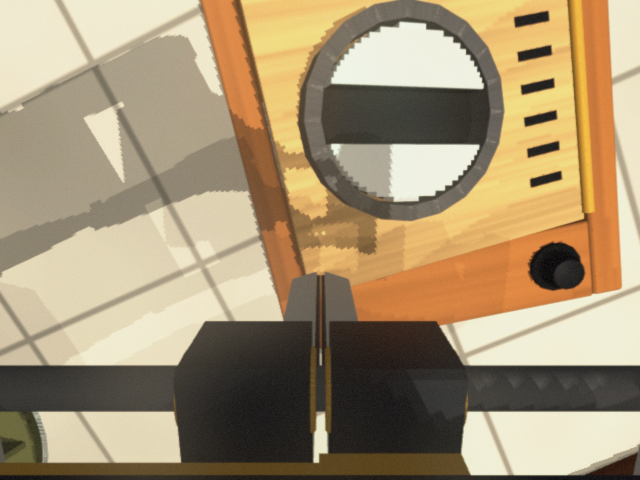

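The slot runs level in the wrist view, (325..490, 115), so the tool's y lines up with it. The closed tips sit over the panel's right front corner, near (320,275). Next I'll check the geometry with the wrist depth and then press down.

```bash
python3 - <<'E'
from h import *
s=status.sense(); P=cloud("wrist",np.load("pics/w1.npy"),(s["position"],s["tool_rot"])); q=w2cab(P)
for u,v in [(405,110),(405,200),(300,200),(550,210),(245,40),(555,270),(330,255)]: print(u,v,q[v,u].round(4))
E
python3 -m handwheel '[[[0,0,0.04,0,0,0,0],[0,0,0.08,0,0,0,0],[0,0,0.092,0,0,0,0],[0,0,0.1,0,0,0,0],[0,0,0.106,0,0,0,0]]]'
```

```text
405 110 [-0.0161  0.0047  0.122 ]
405 200 [-0.0281 -0.0444  0.1412]
300 200 [-0.0877 -0.0326  0.1338]
550 210 [ 0.0748 -0.0807  0.0975]
245 40 [-0.1027  0.0697  0.0879]
555 270 [ 0.0676 -0.1185  0.1115]
330 255 [-0.0774 -0.0701  0.1316]
t: 2.2
position: [0.4828, 0.051, 0.3216]
tool_rot: [2.634, 1.71, 0.003]
force: [-1.2, -0.5, 2.0]
width: 0.0004
```

```bash
python3 -m handwheel '[[[0,0,0.01,0,0,0,0],[0,0,0.02,0,0,0,0],[0,0,0.028,0,0,0,0],[0,0,0.035,0,0,0,0],[0,0,0.038,0,0,0,0]]]'; python3 -c "
from h import *
rows([*cab2w(-.082,-.068),.287],-.426)"
```

```text
t: 2.7
position: [0.4825, 0.0503, 0.2915]
tool_rot: [-2.636, -1.709, 0.001]
force: [-0.3, 0.8, 1.9]
width: 0.0003
t 2.7 rows [-0.0026  0.0014  0.006 ] [-0.0003  0.0001  0.0038]
```

```bash
python3 -m handwheel '[[[0,0,0.003,0,0,0,0],[0,0,0.004,0,0,0,0],[0,0,0.005,0,0,0,0],[0,0,0.006,0,0,0,0],[0,0,0.006,0,0,0,0]]]'
```

```text
t: 3.2
position: [0.4825, 0.0503, 0.2892]
tool_rot: [2.635, 1.71, 0.001]
force: [-11.6, -0.2, 25.3]
width: 0.0004
```

The tips have stopped at z = 0.090 with 25 N, which means the panel is shut. I'll lift off and check.

```bash
python3 -m handwheel '[[[0,0,0.006,0,0,0,0],[0,0,0,0,0,0,0],[0,0,-0.05,0,0,0,0],[0,0,-0.1,0,0,0,62],[0,0,-0.1,0,0,0,62]]]'
python3 - <<'E'
from h import *
p,d=eyes.camera("top"); cv2.imwrite("pics/t2.png",p[:,:,::-1]); np.save("pics/t2.npy",d)
s=status.sense(); pw,dw=eyes.camera("wrist"); cv2.imwrite("pics/w2.png",pw[:,:,::-1]); np.save("pics/w2.npy",dw)
for n,dd in (("top",d),("wrist",dw)):
    q=w2cab(cloud(n,dd,(s["position"],s["tool_rot"])))
    m=(abs(q[...,0])<.09)&(abs(abs(q[...,1])-.08)<.01)&(q[...,2]>.08)&(q[...,2]<.13)
    a=q[m]; A=np.c_[a[:,0],a[:,1],np.ones(len(a))]; co=np.linalg.lstsq(A,a[:,2],rcond=None)[0]
    print(n,m.sum(),co)
    im=p if n=="top" else pw
    px,h=q[...,0],q[...,2]
    r=np.hypot(px+.026,q[...,1])
    dark=(im.max(-1)<70)&(r<.045)&(h>.085)&(h<.105)
    b=np.c_[px[dark]+.026,q[...,1][dark]]
    w,v=np.linalg.eigh(np.cov(b.T)); ax=v[:,1]; ax=ax*np.sign(ax[0]); print(dark.sum(),b.mean(0),-np.arctan2(ax[1],ax[0]),np.sqrt(w))
    br=(im.min(-1)>150)&(r<.047)&(h>.1); print("disc",np.median(q[br],0),br.sum())
print(s["width"])
rows([*cab2w(-.026,0),.36],YAW-.22); print(status.sense()["position"])
E
```

```text
t: 3.7
position: [0.483, 0.0503, 0.367]
tool_rot: [2.632, 1.707, 0.01]
force: [-0.4, -0.1, -0.7]
width: 0.0132
top 779 [-0.00217153 -0.00184055  0.08945169]
1 [0.04450784 0.00519823] nan [nan nan]
disc [0.01576495 0.01687523 0.11073975] 9
wrist 9638 [-0.0001984  -0.00099131  0.0898392 ]
1515 [ 0.01200036 -0.00580951] 0.026415718801215002 [0.008763   0.03143553]
disc [-0.02551346  0.01367151  0.10987239] 14460
0.01708571390685028
t 3.8 rows [0.1019 0.0553 0.0038] [ 0.0008 -0.0003  0.004 ]
[0.48241767 0.05025405 0.36273324]<stdin>:14: RuntimeWarning: Degrees of freedom <= 0 for slice
  c *= np.true_divide(1, fact)
  c *= np.true_divide(1, fact)
```

View pics/w2.png

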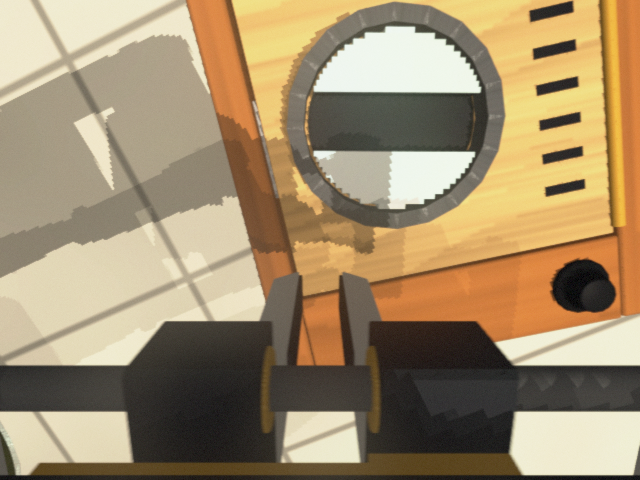

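The panel is shut: the plane slope is about 0 and its height 0.0895–0.090. In the wrist view the slot is still level, between rows 92 and 152. I'll move over the slot with the jaws partly open.

```bash
python3 -m handwheel '[[[0.05,0.027,0,0,0,0.002,55],[0.102,0.0553,0,0,0,0.004,55],[0.102,0.0553,0.004,0,0,0.004,55],[0.102,0.0553,0.004,0,0,0.004,55],[0.102,0.0553,0.004,0,0,0.004,55]]]'
python3 - <<'E'
from h import *
s=status.sense(); pw,dw=eyes.camera("wrist"); cv2.imwrite("pics/w3.png",pw[:,:,::-1]); np.save("pics/w3.npy",dw)
rows([*cab2w(-.026,0),.301],YAW-.22);print(s["position"],s["width"],s["joint_positions"])
E
```

```text
t: 4.3
position: [0.5511, 0.1029, 0.3585]
tool_rot: [-2.641, -1.701, 0.003]
force: [-0.1, -0.0, -0.3]
width: 0.0515
t 4.35 rows [0.0007 0.0003 0.0775] [-0.0005  0.0003 -0.0002]
[0.55106555 0.10285389 0.35854992] 0.051514622779334655 [ 1.19200334e-01  3.64382682e-01  1.54584976e+00 -1.14423888e-04
  1.23326049e+00  5.45579767e-01]
```

View pics/w3.png

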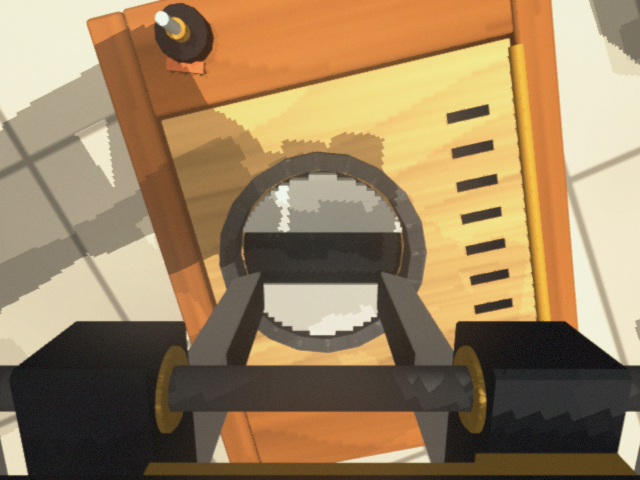

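The fingers straddle the ring's centre line along the slot, tips near (250,275) and (392,275), with the slot at rows 232–284. I'll lower them in two stages.

```bash
python3 -m handwheel '[[[0,0,0.03,0,0,0,55],[0,0,0.06,0,0,0,55],[0,0,0.066,0,0,0,55],[0,0,0.07,0,0,0,55],[0,0,0.072,0,0,0,55]]]'; python3 -m handwheel '[[[0,0,0.002,0,0,0,55],[0,0,0.004,0,0,0,55],[0,0,0.006,0,0,0,55],[0,0,0.008,0,0,0,55],[0,0,0.008,0,0,0,55]]]'
python3 - <<'E'
from h import *
s=status.sense(); pw,dw=eyes.camera("scene"); cv2.imwrite("pics/s4.png",cv2.resize(pw[180:380,240:500,::-1],None,fx=3,fy=3))
rows([*cab2w(-.026,0),.298],YAW-.22);print(s["position"],s["force"],s["width"])
E
```

```text
t: 4.85
position: [0.5516, 0.1031, 0.3064]
tool_rot: [2.641, 1.701, 0.002]
force: [0.8, 0.7, 1.0]
width: 0.0515
t: 5.35
position: [0.5515, 0.1032, 0.2994]
tool_rot: [-2.641, -1.701, 0.0]
force: [-0.0, -0.2, -0.1]
width: 0.0516
t 5.4 rows [-0.0002 -0.0001  0.002 ] [-0.0001  0.      0.0001]
[0.55154949 0.1032498  0.29935284] [-0.00513046 -0.21742295 -0.0767964 ] 0.05163555426090714
```

View pics/s4.png

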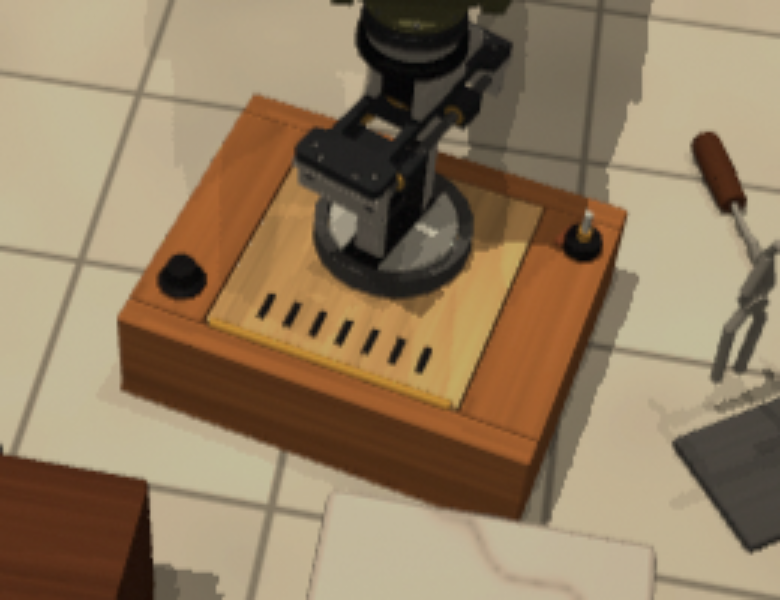

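The tips are 10–11 mm deep in the slot and carry no load. I'll turn clockwise, which is positive about the tool's z.

```bash
python3 -m handwheel '[[[0,0,0,0,0,0.06,55],[0,0,0,0,0,0.12,55],[0,0,0,0,0,0.18,55],[0,0,0,0,0,0.24,55],[0,0,0,0,0,0.3,55]]]'; python3 -c "
from h import *
s=status.sense(); rows([*cab2w(-.026,0),.299],YAW-.22-1.7);print(s['torque'],s['joint_positions'])"
```

```text
t: 5.9
position: [0.5517, 0.1033, 0.2997]
tool_rot: [2.967, 1.032, 0.001]
force: [2.0, 1.2, -1.2]
width: 0.0519
t 5.9 rows [-0.0004  0.0001  0.0009] [-1.0e-04 -4.0e-04  7.8e-01]
[ 0.1394342  -0.21832043  0.17046608] [1.19922789e-01 4.31193587e-01 1.60003408e+00 1.16693931e-04
 1.10974087e+00 1.02091756e+00]
```

```bash
python3 -m handwheel '[[[0,0,0,0,0,0.06,55],[0,0,0,0,0,0.12,55],[0,0,0,0,0,0.18,55],[0,0,0,0,0,0.24,55],[0,0,0,0,0,0.3,55]]]';  python3 -m handwheel '[[[0,0,0,0,0,0.06,55],[0,0,0,0,0,0.12,55],[0,0,0,0,0,0.18,55],[0,0,0,0,0,0.23,55],[0,0,0,0,0,0.27,55]]]'; python3 -c "
from h import *
s=status.sense(); rows([*cab2w(-.026,0),.299],YAW-.22-1.58);print(s['torque'],s['joint_positions'])"
```

```text
t: 6.4
position: [0.5517, 0.1034, 0.2997]
tool_rot: [-3.126, -0.311, -0.001]
force: [2.1, -0.1, -0.6]
width: 0.0517
t: 6.9
position: [0.5518, 0.1034, 0.2997]
tool_rot: [-3.121, 0.353, -0.002]
force: [3.0, 2.0, -1.5]
width: 0.0513
t 6.9 rows [-0.0003  0.0004  0.0009] [-0.0004 -0.0006  0.134 ]
[ 0.31644502 -0.33611068  0.12088117] [1.19929819e-01 4.31305115e-01 1.59985070e+00 1.64464473e-04
 1.10931492e+00 1.91560367e+00]
```

```bash
python3 -m handwheel '[[[0,0,0,0,0,0.04,55],[0,0,0,0,0,0.08,55],[0,0,0,0,0,0.1,55],[0,0,0,0,0,0.12,55],[0,0,0,0,0,0.12,55]]]'; python3 -c "
from h import *
s=status.sense(); rows([*cab2w(-.026,0),.299],YAW-.22-1.58);print(s['torque'],s['joint_positions'])"
```

```text
t: 7.4
position: [0.5518, 0.1033, 0.2997]
tool_rot: [-3.075, 0.641, -0.002]
force: [2.7, 1.7, -0.7]
width: 0.0519
t 7.4 rows [-0.0003  0.0004  0.0009] [-0.0004 -0.0006  0.0157]
[ 0.35883234 -0.46676388  0.15307789] [1.19887863e-01 4.31231090e-01 1.59984020e+00 1.05419753e-04
 1.10933999e+00 2.10142784e+00]
```

```bash
python3 -m handwheel '[[[0,0,0,0,0,0.015,55],[0,0,0,0,0,0.03,55],[0,0,0,0,0,0.03,55]]]'; python3 -c "
from h import *
s=status.sense(); rows([*cab2w(-.026,0),.299],YAW-.22-1.58);print(s['torque'],s['joint_positions'])"
```

```text
t: 7.7
position: [0.5517, 0.1035, 0.2997]
tool_rot: [3.06, -0.71, 0.002]
force: [4.2, 1.7, -1.7]
width: 0.0521
t 7.7 rows [-0.0001  0.0006  0.0009] [-0.0001 -0.0009 -0.013 ]
[ 0.4315904  -0.91535066  2.08210831] [ 1.20272733e-01  4.31310302e-01  1.59984629e+00 -7.18794716e-04
  1.10910344e+00  2.14737107e+00]
```

The torque jumped to 2.1 N m, so the fastener is at its stop. I'll back the wrist off to free the walls, then lift straight out.

```bash
python3 -m handwheel '[[[0,0,0,0,0,-0.06,55],[0,0,0,0,0,-0.12,55],[0,0,0,0,0,-0.12,55]]]'; python3 -c "
from h import *
s=status.sense(); print(s['force'],s['torque'])"
```

```text
t: 8.0
position: [0.5515, 0.1032, 0.2995]
tool_rot: [3.113, -0.42, -0.001]
force: [-0.9, -0.9, -0.2]
width: 0.0514
[-0.88693501 -0.8679243  -0.17934819] [ 0.0183283   0.17336621 -0.02543016]
```

```bash
python3 -m handwheel '[[[0,0,-0.01,0,0,0,55],[0,0,-0.04,0,0,0,55],[0,0,-0.1,0,0,0,55],[0,0,-0.16,0,0,0,55],[0,0,-0.2,0,0,0,55]]]';  python3 - <<'E'
from h import *
s=status.sense(); print(s["position"],s["force"])
pw,dw=eyes.camera("wrist"); cv2.imwrite("pics/w5.png",pw[:,:,::-1])
q=w2cab(cloud("wrist",dw,(s["position"],s["tool_rot"])))
m=(abs(q[...,0])<.09)&(abs(abs(q[...,1])-.08)<.01)&(q[...,2]>.08)&(q[...,2]<.13)
a=q[m]; A=np.c_[a[:,0],a[:,1],np.ones(len(a))]; print(m.sum(),np.linalg.lstsq(A,a[:,2],rcond=None)[0])
p,d=eyes.camera("scene"); cv2.imwrite("pics/s5.png",p[:,:,::-1])
rows([.40,.10,.46],YAW-.22-1.38)
q=w2cab(cloud("scene",d)); r=np.hypot(q[...,0]+.026,q[...,1])
k=(r<.043)&(q[...,2]>.088)&(q[...,2]<.1); b=q[k][:,:2]; w,v=np.linalg.eigh(np.cov(b.T)); print(k.sum(),v[:,1],np.sqrt(w))
E
```

```text
t: 8.5
position: [0.5511, 0.1032, 0.4535]
tool_rot: [-3.112, 0.426, -0.005]
force: [-0.2, -0.1, -0.8]
width: 0.0517
[0.55110916 0.10317078 0.45352805] [-0.20446558 -0.07619931 -0.75531534]
10284 [-0.00015742 -0.0007097   0.08990572]
t 8.6 rows [-0.193   0.0582 -0.0086] [-0.0017 -0.0045 -0.0231]
296 [0.03529514 0.99937693] [0.00615216 0.02459055]
```

View pics/w5.png

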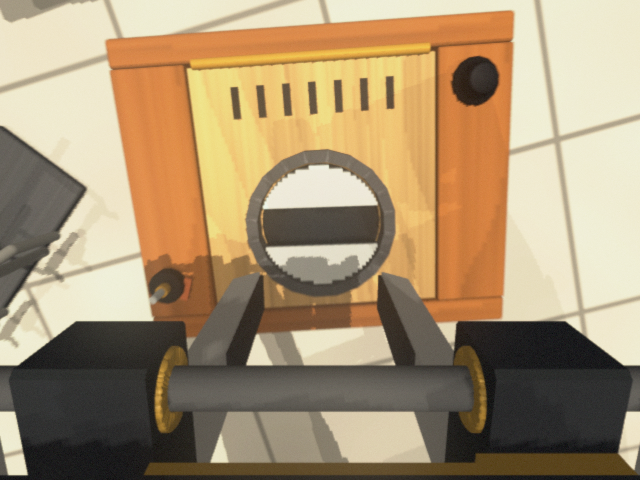

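View pics/s5.png

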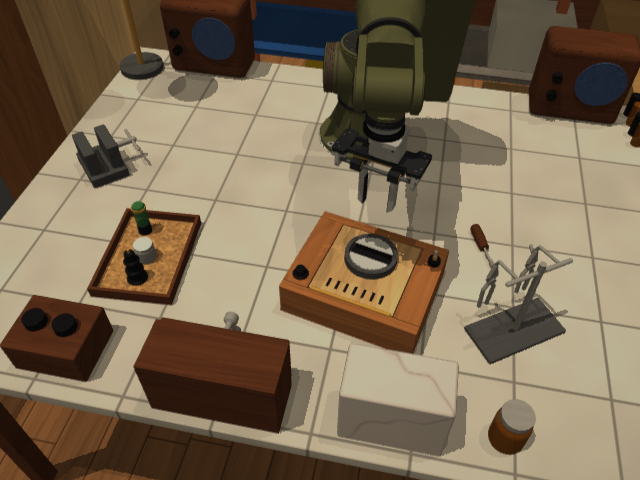

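The slot now runs crosswise: it is at (320,225) in the wrist view and measures about 1.6 rad. The panel lies flat, everything around stands in place, and the arm is clear by about 15 cm, so I'll hand in.

```bash
python3 -c "
from workcell import job
print(job.close_job())"
```

```text
the job is handed in; nothing more can be done
None
```

The panel is pressed shut and locked, and I handed the job in about 8.6 s into the 51 s allowed.

- **Panel:** I pushed its right front corner down with the closed fingertips until they stopped at z = 0.090 m with 25 N. It started at 0.225 rad. After the turn, the plane fitted to it showed a slope of about 0.0002 at 89.9 mm.
- **Fastener:** Two fingertips, set about 10 mm deep in the slot, turned it clockwise from 0.22 rad. The torque rose to 2.1 N m at the stop. I then backed the wrist off and lifted straight out.
- **Last checks:** The slot measured about 1.6 rad, which is crosswise and at the stop. In the last pictures the bystanders looked upright and in place, but I did not measure their positions again. The fingers were about 14 cm above the fastener, touching nothing.

Two slot-angle readings after the press were no use: the top camera's view was blocked and the wrist one picked up other dark pixels. I relied on the wrist picture instead, where the slot was still in line with the tool. No other checks failed or disagreed.

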